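# Draw a board-holder plate into line with a drift pin and fit its bolt

## Robot

A 6-joint arm with a two-finger parallel gripper is mounted at the origin on the work surface. World frame = base frame: x ahead of the robot, y to its left, z up, the work surface at z = 0. Lengths are in m, angles in rad, forces in N, time in s.
With the tool pointing down it reaches from about 0.225 to 0.725 m from the base axis. Payload 3.1 kg.
Tool frame: the origin (TCP) lies midway between the tips of the shut fingers; the grasp point (between the pads) lies 19 mm behind it; z points along the fingers, y is the line along which they close (so a half turn about z gives the same grasp; the last joint's range is limited). The gripper opens to 85 mm and grips with 20 to 120 N. Pads are 22 mm wide; open, the fingers measure 114 mm over their backs; the gripper's body (76 mm by 85 mm) begins 54 mm behind the grasp point. The pads swing forward as they close: fully open they stand 13 mm farther back than shut.
Start: joints at [1.091, 0.048, 0.099, 1.622, 0, 1.443], TCP at [0.181, 0.493, 0.231] pointing down, gripper open.
Joint ranges: [-2.91, 2.91], [-0.99, 1.94], [-1.21, 1.42], [-2.12, 2.29], [-1.49, 1.47], [-3.14, 3.14]. Speed limits (rad/s): [2.79, 2.79, 3.14, 3.14, 3.14, 3.14].

## Interface

Orientations are given as a unit quaternion [x, y, z, w].
In Python, from workcell import * gives the robot as it stands. The module is installed in compiled form; this text tells all that it offers.
- The arm moves only by the tool play_rows, never from a script. Its argument "series" is a list of rows, each an object with "slide": the shift along the tool's x, y, z in m, a list of three; "angular": the turn, a rotation vector about the tool's x, y, z in units of 5 degrees (1.0 is 5 degrees), a list of three. A call has 1 to 5 rows; each row shifts and turns the commanded pose from where the row before left it, along the tool's axes as they then stand; what a row does not reach is not made up. A row lasts 1/10 s, in which the tool goes at most 50 mm and 8.59 degrees, less where a joint would pass 70% of its speed; a pose out of reach is approached as far as the arm can. A call with a gripper value outside its range is refused whole. "grip" is the closure, from 0 (fully open) to 1 (shut), set as the call begins (left out, the last holds). The fingers move at their own pace and stop on an object; "squeeze" is the grip in N (left out, the last holds). Time passes only in rows, so rows that do not move let the fingers close. It gives the time, the measured TCP pose, the force, the opening and the grip force at its end, in the units of the state.
- state(): the state, without advancing time (a new reading comes with each control period).
- camera(name): name is "side" or "top"; returns a dict with "img" (400x640x3 uint8, red, green, blue), "vertical_fov" (degrees; the focal length in pixels is half the picture's height over the tangent of half this angle, whatever the lens; pixels are square), "cx", "cy" (the principal point, pixels), "R" (3x3) and "t" (3): a world point X has camera coordinates R X + t. Camera axes: x right, y down, z forward; pixel columns grow to the right and rows downward; lengths in m; the calibration is good to about 2 mm. A picture is of the moment at which its call begins. There is no depth.
- sign_off(): hands the job in; it is judged then, once.
The state is a dict: "time_s": time; "joint_positions": joint angles; "qvel": joint speeds; "tau": joint torques, N m; "tcp_pos": TCP position; "ee_rot": TCP orientation; "contact_force": force on the tool from outside, world axes, zero at the start; "moment": the same for the moment, N m; "width": opening from 0.0 (shut) to 1.0 (fully open); "gripper_force": force on a finger pad.
Only numpy, scipy, OpenCV 4.12 (cv2) and the standard library are available. Lean on these libraries where they do the work, as an engineer would, in place of code of your own. Each camera call takes 0.05 s, during which the arm holds its last target. There are 200 camera calls.

## Task

The board-holder plate lies on its rail with its holes out of line with those of the nut bar hidden underneath. Put the tapered drift pin through the plate's pin hole, feel for the nut bar's hole, draw the plate along with the pin until the holes line up and push the pin fully home; then, leaving the pin in, push the bolt fully home in the other hole and let go. Work gently: do not press hard with pin or bolt, do not push the plate with the fingers, and do not knock the other things on the bench about.

Things in the scene. Friction and masses are not known exactly. Their poses are not given: they have to be found in the camera images.
- rail: Aluminium rail fixed to the bench, 260 mm along its x, 92 mm wide over the two dark keeper strips along its sides. Origin: centre of its underside, z up. Its top is 40 mm above the bench, keepers 44 mm. A 38 mm wide channel along its middle holds the nut bar, hidden under the plate.
- rail_mid (a point): Point on the rail's centre line, level with its top, above its origin; axes as the rail's. The hidden steel nut bar, 145 mm long, immovable, has its flat top at this height and two round 11 mm holes on the centre line, 34 mm deep. Its exact place is not measured: its pin hole is 17 to 43 mm to the -x side of this point, its bolt hole 60 mm further to +x.
- pin_hole (a point): Centre of the mouth of the plate's pin hole, on its top face 48 mm above the bench; round, 11 mm, right through; the hole farther from the green board. Axes as the rail's. At the start it is 5 to 38 mm short of (to the -x side of) the nut bar's pin hole, so the nut bar's flat top is under it.
- plate_mid (a point): Middle of the plate's top face; axes as the rail's. Aluminium plate 200 mm along x, 64 wide, 8 thick, lying between the keepers. It slides only along x, up to 30 mm either side of rail_mid, against about 4 N of friction, and stays where left. From 68 mm to the +x side of this point to its end it carries a low board holder, jaws and green board edge, 15 mm above its top face.
- bolt_hole (a point): Centre of the top mouth of the bolt hole in the plate, 48 mm above the bench, 11 mm diameter, 60 mm to the +x side of the pin hole; axes as the rail's. It moves with the plate.
- pin: Steel drift pin, the slim tall head. Origin on its axis under its collar, z up. Above: collar 18 mm diameter, 4 high, then a 14 mm square head up to 42 mm, sides along its x, y. Below: shank 10 mm diameter for 17 mm, then an 11 mm taper to a flat tip 6.8 mm in diameter. Shank lightly oiled. Starts upright in a hole of the holder, collar on its top. Fully home: collar down on the plate. 50 to 80 g.
- pin_tip (a point): Centre of the pin's flat tip, 28 mm below the pin's origin. Fully home it is 20 mm above the bench.
- bolt: Steel bolt, low wide hexagonal head 22 mm over corners, 19 over flats, 20 high; plain shank 8 mm diameter, 26 long, bevelled end (pushed in, not screwed). Origin on its axis under the head, z up. Starts upright in another of the holder's holes, head on its top. Fully home: head down on the plate's top face. 40 to 65 g.
- bolt_tip (a point): Centre of the end of the bolt's shank, 26 mm below the bolt's origin. Fully home it is 22 mm above the bench.
- holder: Black plastic holder block fixed to the bench, 50 mm (x) by 190 mm (y), 34 mm high; three holes 13 mm in diameter on its centre line, at y = -65, 0 and 65 mm, through to the bench. Origin: centre of its underside.
- stub: Bystander: spare with a flat rectangular steel head 24 by 10 mm, 24 mm high, in the remaining hole of the holder. Origin at the underside of its head.
- blower: Bystander: dark rubber air blower, 58 mm across, 88 mm high, standing. Origin at its base.
- flux: Bystander: amber jar with a white cap, 42 mm across, 40 mm high. Origin at its base.
- driver: Bystander: screwdriver 170 mm long lying on the bench along its x.
- tweezers: Bystander: steel tweezers 126 mm long lying on the bench along their x, 7 mm high. Origin: middle, on the bench.
- mug: Bystander: white mug, 80 mm across without its handle, 95 mm high. Origin at its base.
- tip_cup: Bystander: small steel cup, 56 mm across, 50 mm high. Origin at its base.

How it is judged:
On the way, in this order (a step that is already met when the one before it is completed fails the run):
1. the drift pin is fully home in plate and nut bar, before the bolt (z of pin_tip in the frame of rail between 0.016 and 0.023 m and horizontal distance between pin_tip and pin_hole below 0.003 m and angle between pin's own z axis and vertical below 0.1 rad), for 0.2 s.
2. the bolt is fully home with the pin still in (all of step 1 and z of bolt_tip in the frame of rail between 0.018 and 0.025 m and horizontal distance between bolt_tip and bolt_hole below 0.003 m and angle between bolt's own z axis and vertical below 0.1 rad), for 0.2 s.
At the end, for the whole second after the job is handed in: Pin and bolt are both fully home (undersides of their heads within 3 mm of the plate's top face), each upright within 0.1 rad and centred within 3 mm in its hole, at rest (all of step 2 and linear speed of each of pin, bolt below 0.02 m/s); the robot touches nothing.
It fails at once if the pin is pressed on plate, rail or nut bar with more than 40 N (contact force between pin and rail above 40 N).
It fails at once if the bolt is pressed on plate, rail or nut bar with more than 40 N (contact force between bolt and rail above 40 N).
It fails at once if the fingers push on the plate or rail with more than 6 N (contact force between the fingers and rail above 6 N).
It fails at once if another thing on the bench is moved by more than 30 mm (distance of any of blower, flux, driver, tweezers, mug, tip_cup, stub from where it was at the start of the episode above 0.03 m).
It also fails if it takes over 72 s, if anything falls off the work surface, if the arm or the gripper's body presses on something with over 40 N, if the wrist force passes 120 N, or if a joint passes its speed limit or range.

## Working session

There is one attempt and no reset: what is moved stays moved. The work goes in short steps, Python scripts to look and compute and a tool call to move; the robot and the scene stay as the last step left them, time stands still between calls to the robot, and variables do not carry over. Pictures are saved under pics/ and viewed, at most 10 in all, crops included, and the job is handed in when it is done.

Besides the shell and the picture viewer there is one more tool, called after "Emit:" by a JSON object that holds its "method" and its "body". play_rows: Moves the arm, as the interface text tells. Its arguments: {"type":"object","properties":{"series":{"type":"array","items":{"type":"object","properties":{"slide":{"type":"array","items":{"type":"number"}},"angular":{"type":"array","items":{"type":"number"}}}}},"grip":{"type":"number"},"squeeze":{"type":"number"}},"required":["series"]}

```bash
mkdir -p pics; python3 - <<'E'
from workcell import *
import cv2,pickle
s=state();print({k:s[k] for k in s})
for n in("top","side"):
    c=camera(n);pickle.dump(c,open(n+"0.pkl","wb"));cv2.imwrite(f"pics/{n}0.png",c["img"][:,:,::-1]);print(n,c["vertical_fov"],c["cx"],c["cy"],c["R"],c["t"])
E
```

```text
{'time_s': 0.0, 'joint_positions': array([ 1.09121782e+00,  4.86862044e-02,  9.75570803e-02,  1.62199114e+00,
       -2.41488891e-05,  1.44299275e+00]), 'qvel': array([ 0.00027811,  0.00133219,  0.00020387,  0.00052082, -0.00018734,
        0.00044376]), 'tau': array([-2.67581727e-04, -3.38789427e+01,  3.20010746e+01,  2.04980141e-02,
       -4.27383577e-05, -5.58709047e-06]), 'tcp_pos': array([0.18062759, 0.49228585, 0.2301303 ]), 'ee_rot': array([ 1.74981845e-01,  9.84570974e-01, -1.11240828e-03, -3.35958740e-04]), 'contact_force': array([ 1.03012433,  0.31256419, -0.28370891]), 'moment': array([-0.01851178, -0.00328401, -0.03811249]), 'gripper_force': 0.0, 'width': 0.999341898547371}
top 50.55805042222323 310.7301696496968 202.70472028632116 [[-0.00569305 -0.999952    0.00797476]
 [-0.99261848  0.0046848  -0.12118829]
 [ 0.12114511 -0.00860583 -0.9925975 ]] [-0.01538777  0.51458168  1.28474618]
side 54.388446425686254 318.3638250130242 195.70226251643433 [[ 0.81877167 -0.57410769 -0.00364845]
 [-0.41096877 -0.5816477  -0.70199047]
 [ 0.40089601  0.57626931 -0.71217699]] [-0.41017652  0.26618422  0.9875584 ]
```

View pics/top0.png

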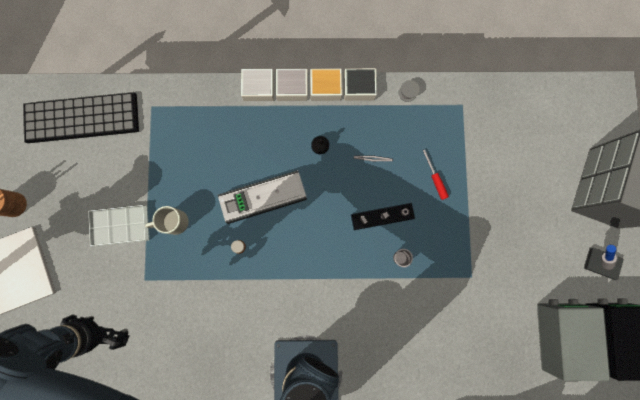

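View pics/side0.png

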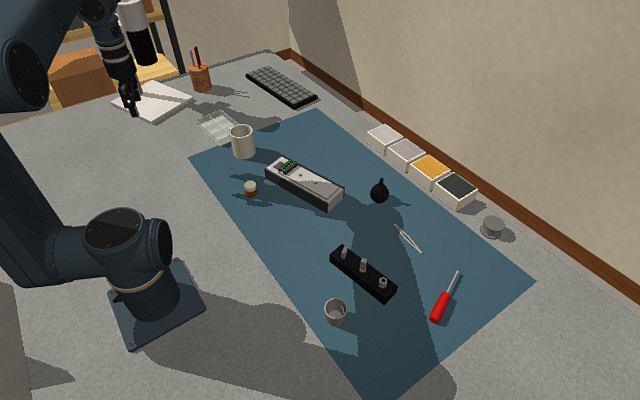

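Top view: rail around (262,197) with the green board at its left end (240,202). The holder is around (383,216) with heads at (363,219), (385,215) and (405,212). Next I'll enlarge both views.

```bash
cat > h.py <<'E'
import numpy as np,cv2,pickle
def ray(c,u,v):
    f=200/np.tan(np.radians(c["vertical_fov"])/2)
    R=np.array(c["R"]);t=np.array(c["t"])
    return -R.T@t, R.T@np.array([(u-c["cx"])/f,(v-c["cy"])/f,1])
def onz(c,u,v,z):
    o,d=ray(c,u,v);return o+d*(z-o[2])/d[2]
def proj(c,X):
    f=200/np.tan(np.radians(c["vertical_fov"])/2)
    p=np.array(c["R"])@np.array(X)+np.array(c["t"]);return np.array([c["cx"]+f*p[0]/p[2],c["cy"]+f*p[1]/p[2]])
def tri(c1,p1,c2,p2):
    A=np.zeros((3,3));b=np.zeros(3)
    for c,p in((c1,p1),(c2,p2)):
        o,d=ray(c,*p);d/=np.linalg.norm(d);M=np.eye(3)-np.outer(d,d);A+=M;b+=M@o
    return np.linalg.solve(A,b)
E
python3 - <<'E'
import pickle,cv2,numpy as np
T=pickle.load(open("top0.pkl","rb"))["img"][:,:,::-1];S=pickle.load(open("side0.pkl","rb"))["img"][:,:,::-1]
z=lambda im,x,y,w,h:cv2.resize(im[y:y+h,x:x+w],(400,300),interpolation=cv2.INTER_CUBIC)
a=np.vstack([np.hstack([z(T,212,160,100,75),z(T,333,180,100,75)]),np.hstack([z(S,258,145,100,75),z(S,315,235,100,75)])])
cv2.imwrite("pics/crop0.png",a)
E
```

```text
(no output)
```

View pics/crop0.png

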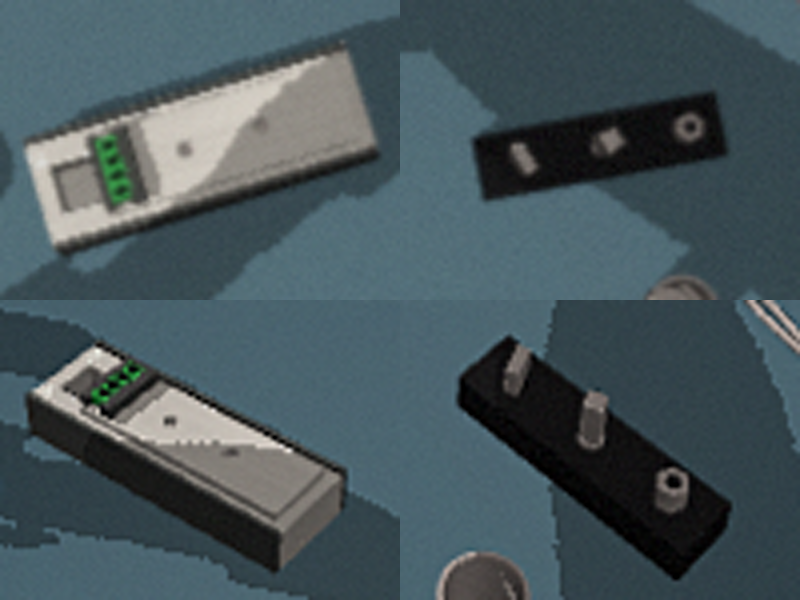

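The top crop shows the plate holes at full-image (257.6,196.9) for the bolt hole and (276.6,190.9) for the pin hole. In the holder the stub is left, the pin in the middle (~(385,215)) and the bolt on the right (~(404.5,212)). Now the measurement.

```bash
python3 - <<'E'
from h import *
T=pickle.load(open("top0.pkl","rb"));S=pickle.load(open("side0.pkl","rb"))
np.set_printoptions(precision=4,suppress=True)
print("cams",-np.array(T["R"]).T@T["t"],-np.array(S["R"]).T@S["t"])
def dark(c,u,v,r=4):
    g=cv2.cvtColor(c["img"],cv2.COLOR_RGB2GRAY).astype(float)
    yy,xx=np.mgrid[int(v)-r:int(v)+r+1,int(u)-r:int(u)+r+1]
    p=g[yy,xx];m=np.hypot(xx-u,yy-v)<3.2
    A=np.c_[xx[~m],yy[~m],np.ones((~m).sum())];k=np.linalg.lstsq(A,p[~m],rcond=None)[0]
    w=np.clip((k[0]*xx+k[1]*yy+k[2]-p),0,None)*m; w[w<w.max()*.25]=0
    print(np.round(p[1:-1,1:-1]).astype(int))
    return (w*xx).sum()/w.sum(),(w*yy).sum()/w.sum()
for n,a,b in(("bolt_hole",(257.6,196.9),(300.2,174.8)),("pin_hole",(276.6,190.9),(315.8,182.8))):
    pa=dark(T,*a);pb=dark(S,*b)
    print(n,pa,pb,onz(T,*pa,.048),onz(S,*pb,.048),tri(T,pa,S,pb))
# holder
g=cv2.cvtColor(T["img"],cv2.COLOR_RGB2GRAY)
m=((g<35)*255).astype(np.uint8);m[:195]=0;m[240:]=0;m[:,:345]=0;m[:,420:]=0
m=cv2.morphologyEx(m,cv2.MORPH_CLOSE,np.ones((9,9)))
cs,_=cv2.findContours(m,cv2.RETR_EXTERNAL,cv2.CHAIN_APPROX_NONE);c=max(cs,key=cv2.contourArea)
r=cv2.minAreaRect(c);print("holder rect",r);P=np.array([onz(T,*q,.034) for q in cv2.boxPoints(r)]);print(P,P.mean(0),np.linalg.norm(P-np.roll(P,1,0),axis=1))
hm=(m>0)
for nm,c,x0,y0,x1,y1 in(("top",T,350,205,415,228),("side",S,325,238,400,300)):
    g=cv2.cvtColor(c["img"],cv2.COLOR_RGB2GRAY);sub=np.zeros_like(g);sub[y0:y1,x0:x1]=(g[y0:y1,x0:x1]>(55 if nm=="top" else 60))
    n,l,st,ce=cv2.connectedComponentsWithStats(sub)
    for i in range(1,n):
        if 8<st[i,4]<200:print(nm,st[i],ce[i])
print(g[0:1,0:1])
g=cv2.cvtColor(T["img"],cv2.COLOR_RGB2GRAY)
print(g[208:224,378:394]);print(g[205:219,397:413])
E
```

```text
cams [ 0.3551 -0.0067  1.3377] [ 0.0493 -0.6498  0.8887]
[[198 198 202 198 202 200 199]
 [199 198 200 194 195 188 196]
 [198 197 183 165 159 174 193]
 [197 193 160 128 128 160 191]
 [196 193 152 122 122 137 180]
 [201 195 164 135 129 147 184]
 [197 197 188 173 171 183 195]]
[[181 184 184 185 186 185 186]
 [181 183 182 188 188 189 187]
 [185 186 187 178 181 188 189]
 [185 182 112 105 111 172 186]
 [184 182  60  68  77 167 184]
 [188 182 144 154 137 191 188]
 [186 188 186 186 182 189 188]]
bolt_hole (np.float64(257.61037968782114), np.float64(196.8816880473092)) (np.float64(299.9888509613263), np.float64(174.85118368482551)) [0.5312 0.1451 0.048 ] [0.5283 0.1412 0.048 ] [0.5316 0.1458 0.0429]
[[205 207 203 172 150 142 143]
 [205 202 196 161 139 144 139]
 [197 174 159 131 118 130 138]
 [171 149 126 106 109 121 137]
 [146 135 117 110 115 117 134]
 [142 138 128 121 122 124 136]
 [141 142 138 135 129 133 140]]
[[193 193 192 191 193 195 196]
 [139 201 199 200 201 203 202]
 [121 140 139 141 137 141 137]
 [128 119 106  81  80 106 128]
 [126 104  90  77  72  95 128]
 [125 122 118 119 126 123 1
[... 2070 characters left out ...]
  58  32  17   6  15  14  27]
 [ 14  18  13  15  25  46  82  92  96  94  69  35  19  13  12  21]
 [ 17  15  19  20  42  80 100  74  60  68  88  68  30  16  15  18]
 [ 17  13  15  21  48  84  88  51  26  36  92  68  31  18  17  17]
 [ 11  16  13  24  48  93 103  63  38  49  91  65  33   9  16  14]
 [ 16  17  14  17  39  69  97  95  81  93 100  60  26  17  17  17]
 [ 14  18  19  15  27  48  67  87  96  81  57  34  22  13   6  17]
 [ 12  14  14  19  16  30  37  47  54  38  21  16  20  14   8  16]
 [ 13   9  15  13  11  14  15  23  21  18  15  20  13   9  17  13]
 [ 16  17   8  16  12  17  11  12  18  14  13  19  15  15  10  14]
 [ 13  19  15  15  19  13  15  13  15  15  11  13  14  18  17  18]]
```

```bash
python3 - <<'E'
from h import *
T=pickle.load(open("top0.pkl","rb"));S=pickle.load(open("side0.pkl","rb"))
np.set_printoptions(precision=4,suppress=True)
def blob(c,x0,y0,x1,y1,th,k=8):
    g=cv2.cvtColor(c["img"],cv2.COLOR_RGB2GRAY)[y0:y1,x0:x1]
    b=cv2.resize(g,None,fx=k,fy=k,interpolation=cv2.INTER_CUBIC)
    cs,_=cv2.findContours(((b>th)*255).astype(np.uint8),cv2.RETR_EXTERNAL,cv2.CHAIN_APPROX_NONE)
    q=max(cs,key=cv2.contourArea);return (cv2.convexHull(q).reshape(-1,2)+.5)/k-.5+[x0,y0]
for n,b,th,z in(("pin",(378,208,394,222),78,.076),("bolt",(398,204,411,218),48,.054),("stub",(357,211,370,228),55,.058)):
    h=blob(T,*b,th);W=np.array([onz(T,*p,z)[:2] for p in h],np.float32)
    r=cv2.minAreaRect(W*1000);M=cv2.moments(W*1000)
    print(n,"px",h.mean(0),"rect",r,"cen",M["m10"]/M["m00"],M["m01"]/M["m00"])
    best=[]
    for a in range(0,180,5):
        d=np.array([np.cos(np.radians(a)),np.sin(np.radians(a))]);p=W@d;best.append((round((p.max()-p.min())*1000,1)))
    print(best)
# rail top bright region
hsv=cv2.cvtColor(T["img"],cv2.COLOR_RGB2HSV);m=((hsv[:,:,1]<45)&(hsv[:,:,2]>90)).astype(np.uint8)*255
m[:165]=0;m[230:]=0;m[:,:215]=0;m[:,312:]=0
m=cv2.morphologyEx(m,cv2.MORPH_CLOSE,np.ones((7,7)))
cs,_=cv2.findContours(m,cv2.RETR_EXTERNAL,cv2.CHAIN_APPROX_NONE);c=max(cs,key=cv2.contourArea)
r=cv2.minAreaRect(c);print(r);P=np.array([onz(T,*q,.044) for q in cv2.boxPoints(r)]);print(P,P.mean(0),np.linalg.norm(P-np.roll(P,1,0),axis=1))
# holder in side view: top face
E
```

```text
pin px [385.4453 214.4766] rect ((472.36614990234375, -241.10647583007812), (15.382173538208008, 13.987640380859375), 32.4811897277832) cen 472.19613055534046 -240.89107344053141
[np.float64(17.3), np.float64(17.1), np.float64(16.8), np.float64(16.4), np.float64(15.8), np.float64(15.5), np.float64(15.4), np.float64(15.3), np.float64(15.2), np.float64(15.6), np.float64(16.1), np.float64(16.6), np.float64(16.9), np.float64(17.1), np.float64(17.2), np.float64(17.2), np.float64(17.0), np.float64(16.8), np.float64(16.5), np.float64(16.3), np.float64(16.1), np.float64(15.7), np.float64(15.2), np.float64(14.6), np.float64(14.1), np.float64(14.3), np.float64(14.9), np.float64(15.5), np.float64(16.2), np.float64(16.8), np.float64(17.3), np.float64(17.6), np.float64(17.8), np.float64(17.9), np.float64(17.8), np.float64(17.6)]
bolt px [404.6833 211.2458] rect ((483.6787414550781, -304.8574523925781), (21.181278228759766, 23.911083221435547), 28.011638641357422) cen 483.6734577755053 -304.78278879858595
[np.float64(22.6), np.float64(22.6), np.float64(22.4), np.float64(22.1), np.float64(21.6), np
[... 946 characters left out ...]
6.1), np.float64(25.6), np.float64(25.1), np.float64(24.4), np.float64(23.6), np.float64(22.6), np.float64(21.5), np.float64(20.3), np.float64(19.3), np.float64(18.2), np.float64(17.0), np.float64(15.7), np.float64(14.3), np.float64(13.5), np.float64(14.1), np.float64(15.5), np.float64(16.7), np.float64(18.0), np.float64(19.1), np.float64(20.0), np.float64(20.9), np.float64(21.7), np.float64(22.5), np.float64(23.2), np.float64(23.6)]
((261.4373779296875, 195.53213500976562), (28.27312469482422, 85.43646240234375), 73.16252899169922)
[[ 0.5402  0.2722  0.044 ]
 [ 0.6166  0.0203  0.044 ]
 [ 0.5317 -0.0048  0.044 ]
 [ 0.4565  0.2455  0.044 ]] [0.5363 0.1333 0.044 ] [0.0878 0.2633 0.0886 0.2613]
```

Geometry checks out: rail about 263 x 88 mm, hole spacing 60.1 mm, holder 190.6 x 50.3 mm.
- Pin at (0.472, -0.241), square faces at 32°.
- Rail x direction about 107°.
- Pin hole at about (0.549, 0.088).

First move: turn the tool 37.8°, then travel to the pin.

Emit:
{"method": "play_rows", "body": {"series": [{"slide": [0,0,0],"angular": [0,0,1.51]},{"slide": [0,0,0],"angular": [0,0,1.51]},{"slide": [0,0,0],"angular": [0,0,1.51]},{"slide": [0,0,0],"angular": [0,0,1.51]},{"slide": [0,0,0],"angular": [0,0,1.51]}], "grip": 0.45, "squeeze": 60}}

```text
time_s: 0.6
tcp_pos: [0.1807, 0.4925, 0.2306]
ee_rot: [0.486, 0.874, -0.001, 0.0]
contact_force: [0.3, -1.0, 0.4]
width: 0.552
gripper_force: 0.0
```

Emit:
{"method": "play_rows", "body": {"series": [{"slide": [-0.048,-0.009,0],"angular": [0,0,0]},{"slide": [-0.048,-0.009,0],"angular": [0,0,0]},{"slide": [-0.048,-0.009,0],"angular": [0,0,0]},{"slide": [-0.048,-0.009,0],"angular": [0,0,0]},{"slide": [-0.048,-0.009,0],"angular": [0,0,0]}]}}

```text
time_s: 1.1
tcp_pos: [0.2703, 0.2638, 0.2307]
ee_rot: [0.484, 0.875, -0.0, 0.0]
contact_force: [1.4, -0.2, 0.7]
width: 0.552
gripper_force: 0.0
```

Emit:
{"method": "play_rows", "body": {"series": [{"slide": [-0.048,-0.009,0],"angular": [0,0,0]},{"slide": [-0.048,-0.009,0],"angular": [0,0,0]},{"slide": [-0.048,-0.009,0],"angular": [0,0,0]},{"slide": [-0.048,-0.009,0],"angular": [0,0,0]},{"slide": [-0.048,-0.009,0],"angular": [0,0,0]}]}}

```text
time_s: 1.6
tcp_pos: [0.3598, 0.0365, 0.2311]
ee_rot: [0.484, 0.875, 0.0, 0.0]
contact_force: [0.6, 1.0, -0.4]
width: 0.552
gripper_force: 0.0
```

Emit:
{"method": "play_rows", "body": {"series": [{"slide": [-0.048,-0.009,0],"angular": [0,0,0]},{"slide": [-0.048,-0.009,0],"angular": [0,0,0]},{"slide": [-0.048,-0.009,0],"angular": [0,0,0]},{"slide": [-0.048,-0.009,0],"angular": [0,0,0]},{"slide": [-0.048,-0.009,0.02],"angular": [0,0,0]}]}}

```text
time_s: 2.1
tcp_pos: [0.4498, -0.1896, 0.2143]
ee_rot: [0.485, 0.875, 0.0, 0.003]
contact_force: [0.6, 0.0, 0.3]
width: 0.547
gripper_force: 0.0
```

```bash
cat >> h.py <<'E'
from scipy.spatial.transform import Rotation as Ro
def go(tx,ty,tz,yaw_y=None):
    from workcell import state
    s=state();R=Ro.from_quat(s["ee_rot"]).as_matrix();d=R.T@(np.array([tx,ty,tz])-s["tcp_pos"])
    y=np.degrees(np.arctan2(R[1,1],R[0,1]))
    print("t",round(s["time_s"],2),"tcp",np.round(s["tcp_pos"],4),"z",np.round(R[:,2],3),"ydeg",round(y,2),"w",round(s["width"],3),"F",np.round(s["contact_force"],1),"g",round(s["gripper_force"],1))
    print("delta tool mm",np.round(d*1000,1), "" if yaw_y is None else ("turn z units",(y-yaw_y+90)%180/5-18))
    return s,R
E
python3 -c "
from h import *
go(.472,-.241,.1,32)"
```

```text
t 2.1 tcp [ 0.4498 -0.1896  0.2143] z [ 0.005 -0.002 -1.   ] ydeg 32.03 w 0.547 F [0.6 0.  0.3] g 0.0
delta tool mm [-54.9  -8.7 114.5] ('turn z units', np.float64(0.006401000330036766))
```

Emit:
{"method": "play_rows", "body": {"series": [{"slide": [-0.027,-0.0043,0.04],"angular": [0,0,0]},{"slide": [-0.027,-0.0043,0.04],"angular": [0,0,0]},{"slide": [0,0,0.02],"angular": [0,0,0]},{"slide": [0,0,0],"angular": [0,0,0]},{"slide": [0,0,0],"angular": [0,0,0]}]}}

```text
time_s: 2.6
tcp_pos: [0.469, -0.2363, 0.1121]
ee_rot: [0.484, 0.875, 0.0, -0.001]
contact_force: [0.4, -0.3, 1.3]
width: 0.548
gripper_force: 0.0
```

```bash
python3 -c "
from h import *
go(.472,-.241,.043,32)
from workcell import *
c=camera('side');z=c['img'][205:325,280:440,::-1];cv2.imwrite('pics/s1.png',cv2.resize(z,None,fx=4,fy=4,interpolation=cv2.INTER_CUBIC))"
```

```text
t 2.6 tcp [ 0.469  -0.2363  0.1121] z [-0.001  0.001 -1.   ] ydeg 32.1 w 0.548 F [ 0.4 -0.3  1.3] g 0.0
delta tool mm [-5.6  0.1 69.1] ('turn z units', np.float64(0.01965037313490825))
```

View pics/s1.png

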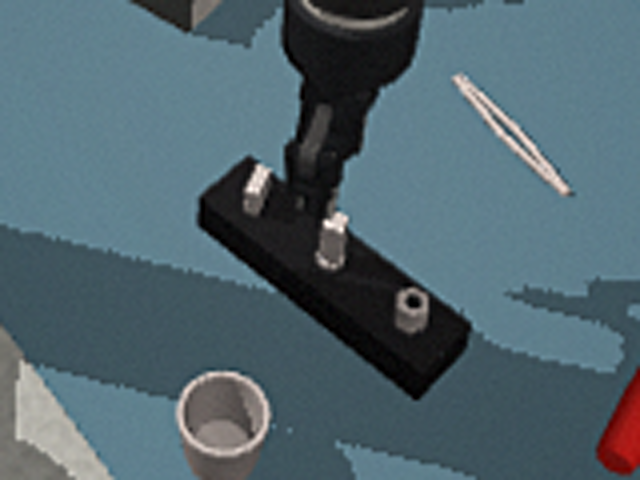

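The crop shows the fingers just above and left of the pin head (crop ~(335,240)), with neighbours clear. Descend with the x correction, then close.

Emit:
{"method": "play_rows", "body": {"series": [{"slide": [-0.0056,0,0.01],"angular": [0,0,0]},{"slide": [0,0,0.02],"angular": [0,0,0]},{"slide": [0,0,0.02],"angular": [0,0,0]},{"slide": [0,0,0.019],"angular": [0,0,0]},{"slide": [0,0,0],"angular": [0,0,0]}]}}

```text
time_s: 3.15
tcp_pos: [0.4713, -0.2404, 0.0414]
ee_rot: [0.484, 0.875, 0.0, -0.002]
contact_force: [-0.4, 0.7, 0.1]
width: 0.549
gripper_force: 0.0
```

Emit:
{"method": "play_rows", "body": {"series": [{"slide": [0,0,0]},{"slide": [0,0,0]},{"slide": [0,0,0]},{"slide": [0,0,0]},{"slide": [0,0,0]}], "grip": 1, "squeeze": 60}}

```text
validation failed for argument at $.se...
```

```bash
python3 -c "
from h import *
go(.472,-.241,.11,32)"
```

```text
t 3.15 tcp [ 0.4713 -0.2404  0.0414] z [-0.003  0.002 -1.   ] ydeg 32.13 w 0.549 F [-0.4  0.7  0.1] g 0.0
delta tool mm [ -0.7   0.2 -68.6] ('turn z units', np.float64(0.026123478384370458))
```

Emit:
{"method": "play_rows", "body": {"series": [{"slide": [0,0,0],"angular": [0,0,0]},{"slide": [0,0,0],"angular": [0,0,0]},{"slide": [0,0,0],"angular": [0,0,0]},{"slide": [0,0,0],"angular": [0,0,0]},{"slide": [0,0,0],"angular": [0,0,0]}], "grip": 1, "squeeze": 60}}

```text
time_s: 3.65
tcp_pos: [0.4737, -0.2425, 0.0455]
ee_rot: [0.484, 0.875, -0.0, 0.002]
contact_force: [-1.7, -0.1, 5.8]
width: 0.154
gripper_force: 59.0
```

```bash
python3 -c "
from h import *
go(.472,-.241,.11,32)"
```

```text
t 3.65 tcp [ 0.4737 -0.2425  0.0455] z [ 0.003 -0.002 -1.   ] ydeg 32.09 w 0.154 F [-1.7 -0.1  5.8] g 59.0
delta tool mm [  2.   -0.6 -64.5] ('turn z units', np.float64(0.01778443965671883))
```

Emit:
{"method": "play_rows", "body": {"series": [{"slide": [0,0,-0.02],"angular": [0,0,0]},{"slide": [0,0,-0.03],"angular": [0,0,0]},{"slide": [0,0,-0.035],"angular": [0,0,0]},{"slide": [0,0,-0.035],"angular": [0,0,0]},{"slide": [0.03,0.03,0],"angular": [0,0,0]}]}}

```text
time_s: 4.15
tcp_pos: [0.485, -0.2053, 0.1697]
ee_rot: [0.487, 0.873, -0.001, 0.006]
contact_force: [1.5, 0.8, -0.4]
width: 0.155
gripper_force: 58.8
```

Emit:
{"method": "play_rows", "body": {"series": [{"slide": [0.03,0.03,0],"angular": [0,0,0]},{"slide": [0.03,0.03,0],"angular": [0,0,0]},{"slide": [0.03,0.03,0],"angular": [0,0,0]},{"slide": [0.03,0.03,0],"angular": [0,0,0]},{"slide": [0.03,0.03,0],"angular": [0,0,0]}]}}

```text
time_s: 4.65
tcp_pos: [0.5296, 0.0084, 0.1633]
ee_rot: [0.484, 0.875, 0.0, 0.0]
contact_force: [1.1, -1.3, -0.5]
width: 0.155
gripper_force: 58.9
```

Emit:
{"method": "play_rows", "body": {"series": [{"slide": [0.03,0.03,0],"angular": [0,0,0]},{"slide": [0,0,0.02],"angular": [0,0,0]},{"slide": [0,0,0.02],"angular": [0,0,0]},{"slide": [0,0,0],"angular": [0,0,0]},{"slide": [0,0,0],"angular": [0,0,0]}]}}

```text
time_s: 5.15
tcp_pos: [0.5383, 0.048, 0.123]
ee_rot: [0.484, 0.875, -0.0, -0.001]
contact_force: [-0.6, -0.4, -0.0]
width: 0.15
gripper_force: 58.9
```

```bash
python3 -c "
from h import *
go(.549,.088,.11,32)
from workcell import *
cs={n:camera(n) for n in('side','top')};pickle.dump(cs,open('v1.pkl','wb'))
z=[cv2.resize(cs['side']['img'][110:230,240:400,::-1],None,fx=2.5,fy=2.5,interpolation=cv2.INTER_CUBIC),cv2.resize(cs['top']['img'][130:250,200:360,::-1],None,fx=2.5,fy=2.5,interpolation=cv2.INTER_CUBIC)]
cv2.imwrite('pics/v1.png',np.hstack(z))"
```

```text
t 5.15 tcp [0.5383 0.048  0.123 ] z [-0.001  0.    -1.   ] ydeg 32.09 w 0.15 F [-0.6 -0.4 -0. ] g 58.9
delta tool mm [28.2 30.3 13. ] ('turn z units', np.float64(0.017870560060533336))
```

View pics/v1.png

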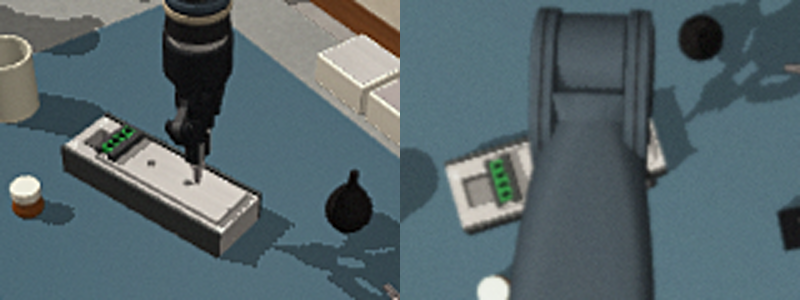

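The side view shows the pin held upright. Its tip is at side pixel ~(319,183), with the pin hole at ~(315,183) and the bolt hole at ~(300.5,175). The arm blocks the top view, so I'll measure differentially in the side view.

```bash
python3 - <<'E'
from h import *
cs=pickle.load(open('v1.pkl','rb'));S=cs['side']
g=cv2.cvtColor(S["img"],cv2.COLOR_RGB2GRAY)
print("cols 296..327 rows 168..");
for r in range(168,190):print(r,*g[r,296:328])
T=np.array([.5383,.048,.123])
for dz in(0,.0375,.0395):print(dz,proj(S,T-[0,0,dz]))
for n,p in(("pin_hole",(.549,.088,.048)),("pin top est",(.5493,.0877,.048)),("bolt_hole",(.5312,.1451,.048))):print(n,proj(S,p))
E
```

```text
cols 296..327 rows 168..
168 134 124 129 193 202 203 197 190 142 11 34 76 95 89 97 79 67 41 6 9 10 16 11 35 79 62 7 30 101 104 101 100
169 121 129 195 198 194 195 196 203 200 186 136 1 46 77 94 83 109 101 24 10 15 12 17 35 85 65 5 28 99 100 101 101
170 194 194 200 198 196 193 195 196 197 201 199 189 84 14 48 70 86 101 28 11 18 18 11 35 83 61 0 27 107 106 104 104
171 198 193 195 195 197 198 197 198 196 198 200 202 200 206 65 8 54 75 26 10 26 12 12 37 82 56 1 31 108 104 102 101
172 194 190 193 192 197 200 198 199 196 196 196 199 200 208 198 207 59 19 31 11 16 12 9 36 80 62 61 101 107 101 104 102
173 194 195 196 199 190 193 201 201 197 198 197 198 198 199 205 213 196 140 16 5 18 14 13 35 78 62 104 106 101 103 101 100
174 193 196 195 119 114 122 184 198 199 200 199 200 201 199 198 201 208 201 70 0 5 14 7 32 79 91 108 105 104 102 100 101
175 196 197 194 65 74 80 178 198 195 197 198 199 201 203 201 202 202 209 201 161 51 20 14 37 83 109 76 97 106 104 104 103
176 196 200 195 154 163 145 199 199 195 196 195 199 199 200 202 203 203 204 209 206 130 123 96 72 81 87 64 71 82 85 105 107
177 197 1
[... 1167 characters left out ...]
 168 113 106 152 196 213 206 203 202 204 201 203 202 202 202 204 200 204 206 205 206 201 202 203 204 202 200
187 35 42 67 100 142 194 210 170 117 116 153 197 214 208 203 202 203 204 202 202 200 202 202 202 203 204 207 203 202 203 203 204
188 30 30 35 40 80 98 139 176 204 137 93 115 153 197 215 206 204 204 202 201 202 200 201 201 203 202 203 206 205 203 202 202
189 34 35 34 31 38 50 83 93 171 221 201 140 93 117 157 218 210 203 203 203 204 202 203 200 201 202 201 201 204 206 206 204
0 [319.23611972 172.10912086]
0.0375 [319.26172413 181.40473139]
0.0395 [319.2630569  181.88859312]
pin_hole [314.74928349 181.61031481]
pin top est [314.88200293 181.6259912 ]
bolt_hole [300.07644218 173.83612324]
```

Emit:
{"method": "play_rows", "body": {"series": [{"slide": [0.013,0.015,0],"angular": [0,0,0]},{"slide": [0.0134,0.0149,0.01],"angular": [0,0,0]},{"slide": [0,0,0.018],"angular": [0,0,0]},{"slide": [0,0,0],"angular": [0,0,0]},{"slide": [0,0,0],"angular": [0,0,0]}]}}

```text
time_s: 5.75
tcp_pos: [0.5503, 0.0858, 0.0961]
ee_rot: [0.484, 0.875, 0.0, 0.0]
contact_force: [-0.1, 0.2, -0.6]
width: 0.152
gripper_force: 58.9
```

```bash
python3 - <<'E'
from h import *
from workcell import *
go(.5497,.0862,.0915,32)
S=camera('side');g=cv2.cvtColor(S["img"],cv2.COLOR_RGB2GRAY)
for r in range(166,190):print(r,*g[r,304:328])
s=state();T=s["tcp_pos"]
for dz in(0,.0375,.0395):print(dz,proj(S,T-[0,0,dz]))
E
```

```text
t 5.75 tcp [0.5503 0.0858 0.0961] z [ 0. -0. -1.] ydeg 32.06 w 0.152 F [-0.1  0.2 -0.6] g 58.9
delta tool mm [ 0.7 -0.3  4.6] ('turn z units', np.float64(0.01159152793723095))
166 66 79 40 72 43 20 13 14 10 11 17 36 80 63 13 33 100 104 100 102 101 101 101 101
167 28 71 66 90 106 99 46 8 11 14 10 39 86 64 14 32 99 103 101 100 99 102 99 102
168 143 8 33 77 96 87 47 9 19 18 14 35 85 65 13 30 103 104 100 101 102 100 99 100
169 199 189 137 3 51 78 31 11 19 18 10 34 85 58 12 43 108 102 100 100 100 103 100 101
170 197 203 199 188 87 13 32 3 15 13 13 38 80 56 38 74 105 102 102 102 99 101 102 100
171 195 196 199 206 200 210 89 0 18 17 12 27 81 64 90 104 102 103 102 102 103 99 98 102
172 197 196 198 198 200 210 124 0 5 5 0 19 80 62 105 106 104 102 100 101 103 102 100 101
173 199 199 200 198 198 202 199 159 43 6 14 34 79 89 97 96 106 101 100 102 101 102 103 101
174 200 198 200 200 199 201 205 204 139 89 100 82 101 91 53 75 84 99 104 104 103 101 101 101
175 195 196 198 198 202 201 202 207 198 98 68 80 90 135 42 23 55 74 82 99 105 103 100 102
176 193 192 195 197 199 201 204 209 210 173 48 71 98 2
[... 706 characters left out ...]
18
184 203 201 202 203 198 201 198 201 205 194 169 174 200 199 190 115 121 125 125 127 128 148 129 153
185 212 207 203 201 204 204 203 200 201 202 202 202 210 210 210 199 196 200 194 121 123 126 130 128
186 149 200 214 204 204 202 202 202 205 203 203 201 201 204 206 206 209 207 206 197 202 195 121 128
187 114 114 152 196 213 207 204 203 202 203 202 201 200 199 198 204 205 206 206 207 204 208 200 197
188 205 137 91 118 150 196 211 205 201 205 204 201 204 202 203 200 201 202 203 206 208 204 206 209
189 169 219 199 139 91 116 156 218 209 202 200 200 201 202 202 200 202 199 201 203 205 205 204 207
0 [315.49819177 170.19620492]
0.0375 [315.60495709 179.18585832]
0.0395 [315.61051962 179.65422462]
```

The pin axis lines up with the hole within ~1 mm: tip column 314.9 against hole column 315.0, and rows consistent with ~10 mm height. Lower gently.

Emit:
{"method": "play_rows", "body": {"series": [{"slide": [-0.0006,-0.0005,0.004],"angular": [0,0,0]},{"slide": [0,0,0.004],"angular": [0,0,0]},{"slide": [0,0,0.002],"angular": [0,0,0]},{"slide": [0,0,0.001],"angular": [0,0,0]},{"slide": [0,0,0.001],"angular": [0,0,0]}]}}

```text
time_s: 6.3
tcp_pos: [0.55, 0.0854, 0.0832]
ee_rot: [0.484, 0.875, -0.0, -0.0]
contact_force: [0.8, 0.3, -0.6]
width: 0.153
gripper_force: 58.9
```

Emit:
{"method": "play_rows", "body": {"series": [{"slide": [0,0,0.001],"angular": [0,0,0]},{"slide": [0,0,0.001],"angular": [0,0,0]},{"slide": [0,0,0],"angular": [0,0,0]}]}}

```text
time_s: 6.6
tcp_pos: [0.5499, 0.0854, 0.0812]
ee_rot: [0.484, 0.875, -0.0, -0.0]
contact_force: [-0.2, 1.0, -0.8]
width: 0.149
gripper_force: 58.9
```

It is in the plate hole with no force. Feel for the nut bar.

Emit:
{"method": "play_rows", "body": {"series": [{"slide": [0,0,0.001],"angular": [0,0,0]},{"slide": [0,0,0.001],"angular": [0,0,0]},{"slide": [0,0,0],"angular": [0,0,0]}]}}

```text
time_s: 6.9
tcp_pos: [0.5502, 0.0854, 0.0795]
ee_rot: [0.484, 0.875, 0.0, 0.0]
contact_force: [-0.3, -0.2, 0.1]
width: 0.154
gripper_force: 59.1
```

Emit:
{"method": "play_rows", "body": {"series": [{"slide": [0,0,0.001],"angular": [0,0,0]},{"slide": [0,0,0],"angular": [0,0,0]}]}}

```text
time_s: 7.1
tcp_pos: [0.5503, 0.0854, 0.0794]
ee_rot: [0.484, 0.875, 0.0, 0.0]
contact_force: [-1.6, -0.3, 4.6]
width: 0.151
gripper_force: 59.7
```

Emit:
{"method": "play_rows", "body": {"series": [{"slide": [0,0,0.001],"angular": [0,0,0]},{"slide": [0,0,0],"angular": [0,0,0]}]}}

```text
time_s: 7.3
tcp_pos: [0.5506, 0.0854, 0.0793]
ee_rot: [0.484, 0.875, 0.0, 0.001]
contact_force: [-2.2, 0.2, 8.5]
width: 0.153
gripper_force: 60.2
```

Contact with the nut bar at TCP z=0.0794 and 8.5 N. Draw along rail +x.

Emit:
{"method": "play_rows", "body": {"series": [{"slide": [0.0012,0.0003,0],"angular": [0,0,0]},{"slide": [0.0012,0.0003,0],"angular": [0,0,0]},{"slide": [0.0012,0.0003,0],"angular": [0,0,0]},{"slide": [0.0012,0.0003,0],"angular": [0,0,0]},{"slide": [0.0012,0.0003,0],"angular": [0,0,0]}]}}

```text
time_s: 7.8
tcp_pos: [0.5498, 0.0881, 0.0794]
ee_rot: [0.485, 0.875, -0.002, 0.004]
contact_force: [-0.5, -6.1, 6.9]
width: 0.155
gripper_force: 59.8
```

Emit:
{"method": "play_rows", "body": {"series": [{"slide": [0.0012,0.0003,0],"angular": [0,0,0]},{"slide": [0.0012,0.0003,0],"angular": [0,0,0]},{"slide": [0.0012,0.0003,0],"angular": [0,0,0]},{"slide": [0.0012,0.0003,0],"angular": [0,0,0]},{"slide": [0.0012,0.0003,0],"angular": [0,0,0]}]}}

```text
time_s: 8.3
tcp_pos: [0.5479, 0.0941, 0.0793]
ee_rot: [0.485, 0.875, -0.002, 0.003]
contact_force: [-0.6, -6.7, 5.9]
width: 0.154
gripper_force: 59.8
```

Emit:
{"method": "play_rows", "body": {"series": [{"slide": [0.0012,0.0003,0],"angular": [0,0,0]},{"slide": [0.0012,0.0003,0],"angular": [0,0,0]},{"slide": [0.0012,0.0003,0],"angular": [0,0,0]},{"slide": [0.0012,0.0003,0],"angular": [0,0,0]},{"slide": [0.0012,0.0003,0],"angular": [0,0,0]}]}}

```text
time_s: 8.8
tcp_pos: [0.5449, 0.1015, 0.0775]
ee_rot: [0.484, 0.875, -0.001, 0.001]
contact_force: [2.0, -7.7, 1.9]
width: 0.152
gripper_force: 59.2
```

The tip dropped into the nut bar's hole. Push down gently.

Emit:
{"method": "play_rows", "body": {"series": [{"slide": [0,0,0.001],"angular": [0,0,0]},{"slide": [0,0,0.001],"angular": [0,0,0]},{"slide": [0,0,0.001],"angular": [0,0,0]},{"slide": [0,0,0],"angular": [0,0,0]}]}}

```text
time_s: 9.2
tcp_pos: [0.545, 0.1011, 0.0743]
ee_rot: [0.485, 0.875, -0.002, 0.002]
contact_force: [1.9, -7.0, 1.3]
width: 0.153
gripper_force: 59.2
```

Emit:
{"method": "play_rows", "body": {"series": [{"slide": [0,0,0.001],"angular": [0,0,0]},{"slide": [0,0,0.001],"angular": [0,0,0]},{"slide": [0,0,0.001],"angular": [0,0,0]},{"slide": [0,0,0.001],"angular": [0,0,0]},{"slide": [0,0,0],"angular": [0,0,0]}]}}

```text
time_s: 9.7
tcp_pos: [0.5452, 0.1006, 0.0706]
ee_rot: [0.485, 0.875, -0.002, 0.002]
contact_force: [0.8, -8.5, 2.0]
width: 0.156
gripper_force: 59.3
```

Emit:
{"method": "play_rows", "body": {"series": [{"slide": [0,0,0.001],"angular": [0,0,0]},{"slide": [0,0,0.001],"angular": [0,0,0]},{"slide": [0,0,0.001],"angular": [0,0,0]},{"slide": [0,0,0.001],"angular": [0,0,0]},{"slide": [0,0,0],"angular": [0,0,0]}]}}

```text
time_s: 10.2
tcp_pos: [0.5452, 0.1001, 0.0664]
ee_rot: [0.485, 0.875, -0.003, 0.002]
contact_force: [2.5, -8.5, 1.8]
width: 0.151
gripper_force: 59.2
```

Emit:
{"method": "play_rows", "body": {"series": [{"slide": [0,0,0.001],"angular": [0,0,0]},{"slide": [0,0,0.001],"angular": [0,0,0]},{"slide": [0,0,0.001],"angular": [0,0,0]},{"slide": [0,0,0.001],"angular": [0,0,0]},{"slide": [0,0,0],"angular": [0,0,0]}]}}

```text
time_s: 10.7
tcp_pos: [0.5452, 0.1, 0.0624]
ee_rot: [0.485, 0.875, -0.003, 0.002]
contact_force: [1.5, -8.8, 1.7]
width: 0.152
gripper_force: 59.2
```

Emit:
{"method": "play_rows", "body": {"series": [{"slide": [0,0,0.001],"angular": [0,0,0]},{"slide": [0,0,0.001],"angular": [0,0,0]},{"slide": [0,0,0],"angular": [0,0,0]}]}}

```text
time_s: 11.0
tcp_pos: [0.5453, 0.0999, 0.0605]
ee_rot: [0.485, 0.875, -0.003, 0.003]
contact_force: [1.3, -9.9, 1.2]
width: 0.156
gripper_force: 59.2
```

Emit:
{"method": "play_rows", "body": {"series": [{"slide": [0,0,0.001],"angular": [0,0,0]},{"slide": [0,0,0.0007],"angular": [0,0,0]},{"slide": [0,0,0],"angular": [0,0,0]}]}}

```text
time_s: 11.3
tcp_pos: [0.5453, 0.0999, 0.0595]
ee_rot: [0.485, 0.875, -0.003, 0.003]
contact_force: [0.3, -9.9, 4.2]
width: 0.151
gripper_force: 59.6
```

Emit:
{"method": "play_rows", "body": {"series": [{"slide": [0,0,0.001],"angular": [0,0,0]},{"slide": [0,0,0.001],"angular": [0,0,0]},{"slide": [0,0,0],"angular": [0,0,0]}]}}

```text
time_s: 11.6
tcp_pos: [0.5454, 0.0999, 0.0594]
ee_rot: [0.485, 0.875, -0.003, 0.003]
contact_force: [-1.6, -9.3, 12.5]
width: 0.154
gripper_force: 60.6
```

Home: z stopped at 0.0594, as predicted. Relax the loads, release and lift.

Emit:
{"method": "play_rows", "body": {"series": [{"slide": [-0.0011,-0.0003,-0.001],"angular": [0,0,0]},{"slide": [-0.0011,-0.0003,-0.001],"angular": [0,0,0]},{"slide": [0,0,0],"angular": [0,0,0]},{"slide": [0,0,0],"angular": [0,0,0]}]}}

```text
time_s: 12.0
tcp_pos: [0.5454, 0.0996, 0.0594]
ee_rot: [0.484, 0.875, -0.001, 0.001]
contact_force: [-1.0, -5.8, 3.9]
width: 0.151
gripper_force: 59.6
```

Emit:
{"method": "play_rows", "body": {"series": [{"slide": [0,0,0],"angular": [0,0,0]},{"slide": [0,0,0],"angular": [0,0,0]},{"slide": [0,0,0],"angular": [0,0,0]},{"slide": [0,0,0],"angular": [0,0,0]}], "grip": 0.5}}

```text
time_s: 12.4
tcp_pos: [0.5445, 0.1015, 0.0581]
ee_rot: [0.484, 0.875, 0.0, -0.001]
contact_force: [-1.1, 0.2, -0.5]
width: 0.498
gripper_force: 0.0
```

Emit:
{"method": "play_rows", "body": {"series": [{"slide": [0,0,-0.01],"angular": [0,0,0]},{"slide": [0,0,-0.03],"angular": [0,0,0]},{"slide": [0,0,-0.03],"angular": [0,0,0]},{"slide": [0,0,-0.03],"angular": [0,0,0]},{"slide": [0,0,0],"angular": [0,0,0]}]}}

```text
time_s: 12.9
tcp_pos: [0.5484, 0.1013, 0.1653]
ee_rot: [0.484, 0.875, 0.003, 0.004]
contact_force: [-0.1, -0.6, 0.8]
width: 0.503
gripper_force: 0.0
```

```bash
python3 - <<'E'
from h import *
from workcell import *
S=camera('side')
z=cv2.resize(S['img'][130:230,250:380,::-1],None,fx=5,fy=5,interpolation=cv2.INTER_CUBIC);cv2.imwrite('pics/v2.png',z)
go(.4836,-.3048,.16,31)
E
```

```text
t 12.95 tcp [0.5472 0.1012 0.1627] z [ 0.007  0.001 -1.   ] ydeg 32.1 w 0.498 F [ 0.2 -0.1  0.5] g 0.0
delta tool mm [-310.1 -269.7    1.9] ('turn z units', np.float64(0.22034948643840124))
```

View pics/v2.png

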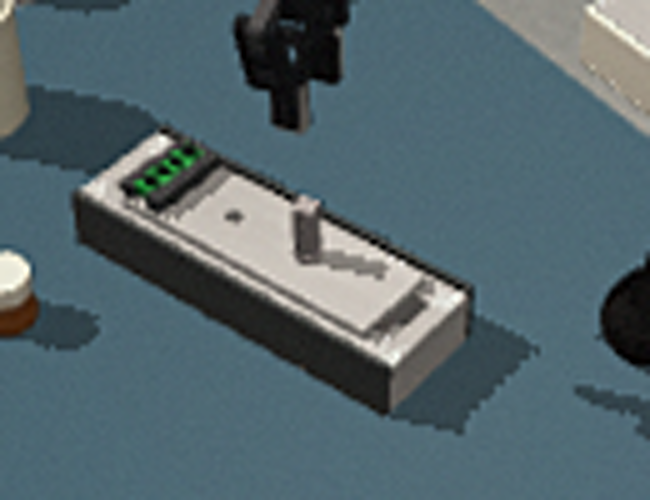

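The crop shows the pin upright with its collar down on the plate, and the bolt hole free at side pixel ~(296.8,173). Now fetch the bolt at (0.484,-0.305).

Emit:
{"method": "play_rows", "body": {"series": [{"slide": [0,0,0],"angular": [0,0,0.8]},{"slide": [-0.0329,-0.0247,0],"angular": [0,0,0]},{"slide": [-0.0329,-0.0247,0],"angular": [0,0,0]},{"slide": [-0.0329,-0.0247,0],"angular": [0,0,0]},{"slide": [-0.0329,-0.0247,0],"angular": [0,0,0]}]}}

```text
time_s: 13.45
tcp_pos: [0.5187, -0.0627, 0.1574]
ee_rot: [0.514, 0.858, -0.0, -0.001]
contact_force: [1.0, -0.5, 0.2]
width: 0.5
gripper_force: 0.0
```

Emit:
{"method": "play_rows", "body": {"series": [{"slide": [-0.0329,-0.0247,0],"angular": [0,0,0]},{"slide": [-0.0329,-0.0247,0],"angular": [0,0,0]},{"slide": [-0.0329,-0.0247,0],"angular": [0,0,0]},{"slide": [-0.0329,-0.0247,0],"angular": [0,0,0]},{"slide": [-0.0329,-0.0247,0],"angular": [0,0,0]}]}}

```text
time_s: 13.95
tcp_pos: [0.4872, -0.266, 0.1574]
ee_rot: [0.514, 0.858, 0.0, -0.001]
contact_force: [-0.4, -0.1, -0.2]
width: 0.497
gripper_force: 0.0
```

Emit:
{"method": "play_rows", "body": {"series": [{"slide": [-0.0329,-0.0247,0.03],"angular": [0,0,0]},{"slide": [0,0,0.03],"angular": [0,0,0]},{"slide": [0,0,0],"angular": [0,0,0]},{"slide": [0,0,0],"angular": [0,0,0]},{"slide": [0,0,0],"angular": [0,0,0]}]}}

```text
time_s: 14.45
tcp_pos: [0.483, -0.3046, 0.1007]
ee_rot: [0.514, 0.858, -0.0, 0.001]
contact_force: [0.6, 0.3, 0.2]
width: 0.499
gripper_force: 0.0
```

```bash
python3 - <<'E'
from h import *
from workcell import *
go(.4838,-.305,.038,28)
for n in("side",):
    S=camera(n);g=cv2.cvtColor(S["img"],cv2.COLOR_RGB2GRAY)
    print(proj(S,(.4836,-.3048,.054)),proj(S,(.4836,-.3048,.034)))
    for r in range(268,294):print(r,*g[r,370:394])
E
```

```text
t 14.45 tcp [ 0.483  -0.3046  0.1007] z [ 0.002 -0.001 -1.   ] ydeg 28.17 w 0.499 F [0.6 0.3 0.2] g 0.0
delta tool mm [-0.7  0.4 62.7] ('turn z units', np.float64(0.03376399450730361))
[382.97850814 278.92642601] [382.0698235  283.28642885]
268 35 31 28 32 19 16 15 31 37 36 38 29 19 15 21 16 21 20 65 139 129 127 121 126
269 30 29 30 27 17 19 14 16 24 23 29 21 18 9 17 21 17 16 52 133 128 124 128 125
270 29 31 30 31 18 18 17 19 14 15 18 16 17 17 18 16 14 43 106 132 127 124 127 126
271 30 32 31 31 17 11 20 22 25 25 17 21 12 15 18 23 32 63 131 129 125 125 123 125
272 34 31 32 32 27 15 17 19 22 21 20 24 19 17 16 21 66 123 132 126 127 127 126 125
273 32 29 34 28 29 28 34 70 15 18 18 23 20 18 17 32 80 106 132 123 128 124 124 124
274 26 32 32 32 33 32 53 92 12 17 18 19 20 16 15 28 77 127 127 124 124 125 126 125
275 25 23 26 24 25 20 44 86 14 18 16 19 16 11 26 89 107 131 126 127 125 125 126 127
276 21 22 22 23 22 18 24 34 13 21 25 17 12 23 53 105 124 133 128 125 126 125 124 124
277 26 23 24 22 24 20 20 16 13 14 35 4 8 24 96 89 43 113 134 127 128 125 124 123
278 23 22 22 22 25 21 22 21 28 87 1
[... 508 characters left out ...]
105 100 11 16 22 22 21 17 16
285 23 23 22 16 25 21 23 20 42 86 85 83 84 89 97 104 78 12 21 18 24 17 21 19
286 19 25 20 23 21 20 23 16 30 81 94 94 93 102 107 100 51 17 21 23 29 21 22 23
287 10 15 18 23 25 23 22 17 18 31 54 88 107 109 66 59 22 19 22 24 20 22 24 23
288 13 11 14 21 23 24 25 24 19 17 23 35 55 41 24 24 18 23 21 19 24 22 23 22
289 12 9 7 13 20 23 21 21 23 22 18 19 24 16 18 22 22 19 24 20 21 20 20 25
290 13 7 4 13 3 16 25 24 21 21 21 23 22 20 21 24 21 22 21 21 23 24 23 17
291 10 10 9 12 7 13 12 21 19 25 19 22 20 21 19 21 21 19 22 22 23 22 16 12
292 6 11 9 9 12 13 12 9 24 21 21 21 22 21 19 22 25 21 21 18 19 19 13 7
293 0 3 9 11 8 14 13 11 14 20 22 25 24 23 21 21 23 25 22 23 33 11 9 5
```

The bolt is under the tool (columns 379–386, centre 382.6, agreeing within 1 mm). Descend and grip.

Emit:
{"method": "play_rows", "body": {"series": [{"slide": [-0.0005,0.0003,0.02],"angular": [0,0,0]},{"slide": [0,0,0.02],"angular": [0,0,0]},{"slide": [0,0,0.017],"angular": [0,0,0]},{"slide": [0,0,0.005],"angular": [0,0,0]},{"slide": [0,0,0],"angular": [0,0,0]}]}}

```text
time_s: 15.0
tcp_pos: [0.483, -0.3047, 0.0377]
ee_rot: [0.514, 0.858, -0.0, 0.0]
contact_force: [-1.0, -0.3, 0.3]
width: 0.501
gripper_force: 0.0
```

Emit:
{"method": "play_rows", "body": {"series": [{"slide": [0,0,0],"angular": [0,0,0]},{"slide": [0,0,0],"angular": [0,0,0]},{"slide": [0,0,0],"angular": [0,0,0]},{"slide": [0,0,0],"angular": [0,0,0]},{"slide": [0,0,0],"angular": [0,0,0]}], "grip": 1, "squeeze": 60}}

```text
time_s: 15.5
tcp_pos: [0.4839, -0.306, 0.0394]
ee_rot: [0.514, 0.858, 0.0, 0.002]
contact_force: [0.6, 0.2, 5.6]
width: 0.224
gripper_force: 58.9
```

Gripped (19.0 mm = across flats). Lift and carry to the bolt hole.

Emit:
{"method": "play_rows", "body": {"series": [{"slide": [0,0,-0.02],"angular": [0,0,0]},{"slide": [0,0,-0.035],"angular": [0,0,0]},{"slide": [0,0,-0.035],"angular": [0,0,0]},{"slide": [0,0,-0.035],"angular": [0,0,0]},{"slide": [0.0388,0.0258,0],"angular": [0,0,0]}]}}

```text
time_s: 16.0
tcp_pos: [0.4901, -0.2651, 0.1688]
ee_rot: [0.517, 0.856, -0.002, 0.007]
contact_force: [1.1, 0.5, -0.2]
width: 0.226
gripper_force: 58.9
```

Emit:
{"method": "play_rows", "body": {"series": [{"slide": [0.0388,0.0258,0],"angular": [0,0,0]},{"slide": [0.0388,0.0258,0],"angular": [0,0,0]},{"slide": [0.0388,0.0258,0],"angular": [0,0,0]},{"slide": [0.0388,0.0258,0],"angular": [0,0,0]},{"slide": [0.0388,0.0258,0],"angular": [0,0,0]}]}}

```text
time_s: 16.5
tcp_pos: [0.5093, -0.0253, 0.1621]
ee_rot: [0.515, 0.857, -0.0, 0.0]
contact_force: [0.9, -0.5, 0.4]
width: 0.228
gripper_force: 58.9
```

Emit:
{"method": "play_rows", "body": {"series": [{"slide": [0.0388,0.0258,0],"angular": [0,0,0]},{"slide": [0.0388,0.0258,0],"angular": [0,0,0]},{"slide": [0.0388,0.0258,0],"angular": [0,0,0]},{"slide": [0.0388,0.0258,0],"angular": [0,0,0]},{"slide": [0,0,0],"angular": [0,0,0]}]}}

```text
time_s: 17.0
tcp_pos: [0.5271, 0.1639, 0.1618]
ee_rot: [0.511, 0.859, 0.001, -0.001]
contact_force: [-0.4, -0.4, -1.1]
width: 0.226
gripper_force: 58.9
```

Emit:
{"method": "play_rows", "body": {"series": [{"slide": [0,0,0.035],"angular": [0,0,0]},{"slide": [0,0,0.03],"angular": [0,0,0]},{"slide": [0,0,0],"angular": [0,0,0]},{"slide": [0,0,0],"angular": [0,0,0]}]}}

```text
time_s: 17.4
tcp_pos: [0.5268, 0.1579, 0.0967]
ee_rot: [0.515, 0.857, -0.001, -0.001]
contact_force: [-0.2, 0.2, 0.0]
width: 0.227
gripper_force: 59.0
```

```bash
python3 - <<'E'
from h import *
from workcell import *
s,R=go(.5281,.1573,.09,28)
S=camera("side");g=cv2.cvtColor(S["img"],cv2.COLOR_RGB2GRAY);pickle.dump(S,open("v3.pkl","wb"))
print("bolt tip pred",proj(S,s["tcp_pos"]-[0,0,.0314]))
d=onz(S,296.8,172.9,.048)-onz(S,315.,182.75,.048);print("hole via side diff:",np.array([.5502,.0854])+d[:2])
for r in range(150,182):print(r,*g[r,286:308])
cv2.imwrite('pics/v3.png',cv2.resize(S['img'][130:230,250:380,::-1],None,fx=5,fy=5,interpolation=cv2.INTER_CUBIC))
E
```

```text
t 17.4 tcp [0.5268 0.1579 0.0967] z [-0.002 -0.001 -1.   ] ydeg 28.06 w 0.227 F [-0.2  0.2  0. ] g 59.0
delta tool mm [-1.2  0.9  6.7] ('turn z units', np.float64(0.011770087302174659))
bolt tip pred [296.51701959 168.14929249]
hole via side diff: [0.52855449 0.15707915]
150 20 18 13 11 20 60 91 46 14 12 12 19 21 61 113 86 98 100 98 97 95 99
151 10 18 12 11 19 47 85 73 15 19 14 12 14 41 91 94 104 98 96 96 95 96
152 11 10 15 16 11 19 33 35 15 15 18 12 10 14 54 94 99 96 97 99 97 97
153 17 11 13 15 14 14 16 21 14 14 13 12 13 14 43 97 98 95 96 95 98 98
154 9 9 5 7 14 11 12 14 13 17 15 11 9 9 37 96 101 97 99 96 96 96
155 8 15 15 13 11 16 16 14 15 16 22 7 3 4 31 93 98 97 97 96 97 97
156 12 21 6 11 10 15 19 14 10 31 63 55 23 0 30 96 102 97 96 95 98 94
157 65 81 55 52 0 11 14 13 22 70 82 103 173 38 28 98 101 94 97 96 98 97
158 69 79 49 89 5 12 20 9 21 70 77 79 191 30 18 95 100 100 96 99 96 97
159 46 26 41 79 12 14 16 12 17 64 82 107 143 16 16 91 103 96 98 100 98 99
160 46 4 13 60 31 13 16 17 20 68 80 69 85 34 49 102 98 97 97 96 96 97
161 91 75 75 55 23 11 16 11 20 63 80 60 75 76 96 100 97 95
[... 1032 characters left out ...]
91 192 197 180 160 130 191 196 193 188 123 132 136 140 142 150
175 206 198 194 195 195 193 193 192 194 196 194 189 197 195 195 195 181 181 109 116 118 125
176 146 188 206 197 195 195 195 196 193 192 193 194 195 192 193 196 196 199 188 189 193 189
177 113 109 144 190 206 200 195 195 195 197 198 194 192 194 192 194 194 196 199 198 201 203
178 196 132 91 110 145 190 204 199 195 196 196 195 198 193 194 195 195 195 197 197 200 199
179 167 214 192 131 92 116 173 213 201 195 196 197 198 196 198 196 192 194 195 198 201 207
180 85 123 156 210 164 108 100 127 171 211 202 198 197 196 198 196 195 196 197 195 198 200
181 28 56 84 139 189 206 163 107 101 147 192 211 201 199 200 199 196 197 194 194 196 200
```

View pics/v3.png

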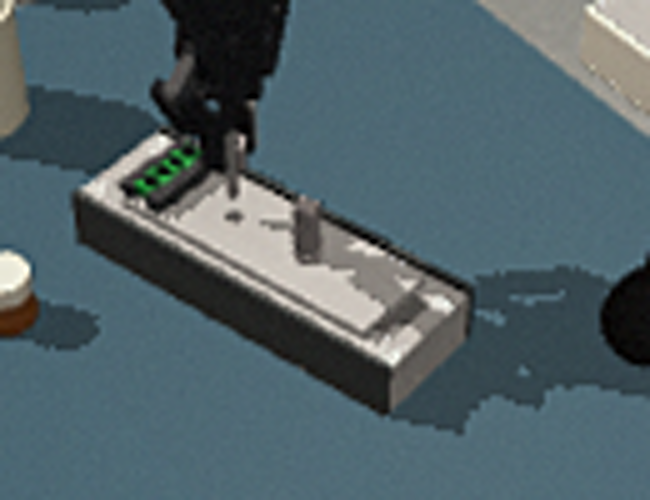

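Bolt tip is at side (296.0,169) and the hole at (296.4,173). Two estimates agree on the hole at (0.5283,0.1572). Correct by ~1.5 mm and lower.

Emit:
{"method": "play_rows", "body": {"series": [{"slide": [-0.0012,0.0009,0.005],"angular": [0,0,0]},{"slide": [0,0,0.005],"angular": [0,0,0]},{"slide": [0,0,0.003],"angular": [0,0,0]},{"slide": [0,0,0.002],"angular": [0,0,0]},{"slide": [0,0,0.001],"angular": [0,0,0]}]}}

```text
time_s: 17.95
tcp_pos: [0.5287, 0.1579, 0.081]
ee_rot: [0.514, 0.858, -0.0, -0.0]
contact_force: [-0.0, -0.7, -0.7]
width: 0.228
gripper_force: 59.0
```

Emit:
{"method": "play_rows", "body": {"series": [{"slide": [0,0,0.001],"angular": [0,0,0]},{"slide": [0,0,0.001],"angular": [0,0,0]},{"slide": [0,0,0.001],"angular": [0,0,0]},{"slide": [0,0,0.001],"angular": [0,0,0]}]}}

```text
time_s: 18.35
tcp_pos: [0.5289, 0.1579, 0.0772]
ee_rot: [0.514, 0.858, 0.0, 0.0]
contact_force: [1.0, 0.2, 0.5]
width: 0.229
gripper_force: 59.0
```

Emit:
{"method": "play_rows", "body": {"series": [{"slide": [-0.0003,-0.0007,0.002],"angular": [0,0,0]},{"slide": [0,0,0.002],"angular": [0,0,0]},{"slide": [0,0,0.001],"angular": [0,0,0]},{"slide": [0,0,0.001],"angular": [0,0,0]},{"slide": [0,0,0.001],"angular": [0,0,0]}]}}

```text
time_s: 18.85
tcp_pos: [0.5284, 0.1573, 0.0701]
ee_rot: [0.514, 0.858, 0.0, -0.0]
contact_force: [-0.1, -0.4, -0.8]
width: 0.231
gripper_force: 59.0
```

Emit:
{"method": "play_rows", "body": {"series": [{"slide": [0,0,0.001],"angular": [0,0,0]},{"slide": [0,0,0.001],"angular": [0,0,0]},{"slide": [0,0,0],"angular": [0,0,0]}]}}

```text
time_s: 19.15
tcp_pos: [0.5283, 0.1573, 0.068]
ee_rot: [0.514, 0.858, -0.0, -0.0]
contact_force: [0.0, 0.5, -0.4]
width: 0.227
gripper_force: 59.0
```

Emit:
{"method": "play_rows", "body": {"series": [{"slide": [0,0,0.003],"angular": [0,0,0]},{"slide": [0,0,0.003],"angular": [0,0,0]},{"slide": [0,0,0.003],"angular": [0,0,0]},{"slide": [0,0,0.002],"angular": [0,0,0]},{"slide": [0,0,0.001],"angular": [0,0,0]}]}}

```text
time_s: 19.65
tcp_pos: [0.5282, 0.1572, 0.0557]
ee_rot: [0.514, 0.858, -0.0, -0.0]
contact_force: [-0.2, -0.3, -1.7]
width: 0.227
gripper_force: 59.0
```

Emit:
{"method": "play_rows", "body": {"series": [{"slide": [0,0,0.001],"angular": [0,0,0]},{"slide": [0,0,0.001],"angular": [0,0,0]},{"slide": [0,0,0],"angular": [0,0,0]}]}}

```text
time_s: 19.95
tcp_pos: [0.5283, 0.1573, 0.0541]
ee_rot: [0.514, 0.858, -0.0, -0.0]
contact_force: [0.4, -0.2, -0.3]
width: 0.226
gripper_force: 59.0
```

Emit:
{"method": "play_rows", "body": {"series": [{"slide": [0,0,0.0008],"angular": [0,0,0]},{"slide": [0,0,0],"angular": [0,0,0]}]}}

```text
time_s: 20.15
tcp_pos: [0.5285, 0.1574, 0.0535]
ee_rot: [0.514, 0.858, 0.0, 0.0]
contact_force: [0.0, 0.7, 0.1]
width: 0.228
gripper_force: 59.0
```

Emit:
{"method": "play_rows", "body": {"series": [{"slide": [0,0,0.0008],"angular": [0,0,0]},{"slide": [0,0,0],"angular": [0,0,0]}]}}

```text
time_s: 20.35
tcp_pos: [0.5285, 0.1574, 0.0534]
ee_rot: [0.514, 0.858, 0.0, 0.0]
contact_force: [-2.8, 1.0, 3.6]
width: 0.222
gripper_force: 59.2
```

Seated as predicted (0.0534). Release and lift away.

Emit:
{"method": "play_rows", "body": {"series": [{"slide": [0,0,0],"angular": [0,0,0]},{"slide": [0,0,0],"angular": [0,0,0]},{"slide": [0,0,-0.0008],"angular": [0,0,0]},{"slide": [0,0,0],"angular": [0,0,0]}]}}

```text
time_s: 20.75
tcp_pos: [0.5284, 0.1574, 0.0534]
ee_rot: [0.514, 0.858, 0.0, 0.0]
contact_force: [-0.8, 1.1, 2.7]
width: 0.229
gripper_force: 59.2
```

Emit:
{"method": "play_rows", "body": {"series": [{"slide": [0,0,0],"angular": [0,0,0]},{"slide": [0,0,0],"angular": [0,0,0]},{"slide": [0,0,0],"angular": [0,0,0]},{"slide": [0,0,0],"angular": [0,0,0]}], "grip": 0.5}}

```text
time_s: 21.15
tcp_pos: [0.5284, 0.1572, 0.0531]
ee_rot: [0.514, 0.858, -0.0, -0.0]
contact_force: [0.3, 0.3, -0.3]
width: 0.502
gripper_force: 0.0
```

Emit:
{"method": "play_rows", "body": {"series": [{"slide": [0,0,-0.01],"angular": [0,0,0]},{"slide": [0,0,-0.03],"angular": [0,0,0]},{"slide": [0,0,-0.03],"angular": [0,0,0]},{"slide": [0,0,-0.03],"angular": [0,0,0]},{"slide": [0,0,-0.03],"angular": [0,0,0]}]}}

```text
time_s: 21.65
tcp_pos: [0.5284, 0.1573, 0.1855]
ee_rot: [0.514, 0.858, 0.0, 0.0]
contact_force: [0.8, -0.4, 0.0]
width: 0.494
gripper_force: 0.0
```

Emit:
{"method": "play_rows", "body": {"series": [{"slide": [0,0,-0.02],"angular": [0,0,0]},{"slide": [0,0,0],"angular": [0,0,0]},{"slide": [0,0,0],"angular": [0,0,0]}]}}

```text
time_s: 21.95
tcp_pos: [0.5288, 0.1574, 0.204]
ee_rot: [0.514, 0.858, 0.0, 0.001]
contact_force: [-0.7, -1.1, -1.0]
width: 0.502
gripper_force: 0.0
```

```bash
python3 - <<'E'
from h import *
from workcell import *
go(0.528,.157,.2,28)
S=camera("side")
cv2.imwrite('pics/v4.png',cv2.resize(S['img'][130:230,250:380,::-1],None,fx=5,fy=5,interpolation=cv2.INTER_CUBIC))
E
```

```text
t 21.95 tcp [0.5288 0.1574 0.204 ] z [ 0.002  0.    -1.   ] ydeg 28.09 w 0.502 F [-0.7 -1.1 -1. ] g 0.0
delta tool mm [ 0.1 -0.9  4. ] ('turn z units', np.float64(0.01884768324828201))
```

View pics/v4.png

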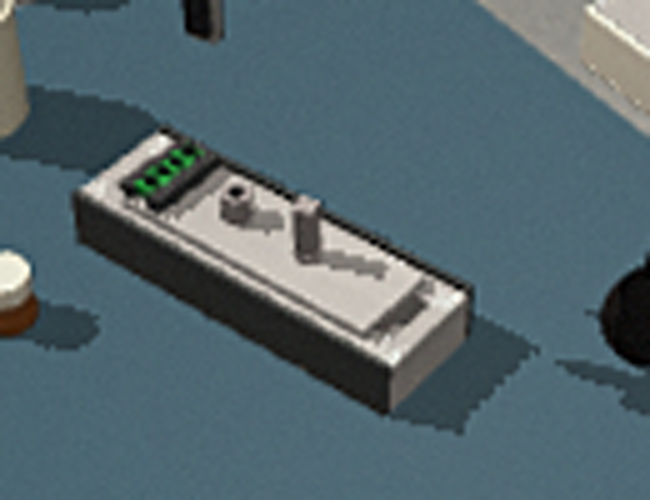

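The bolt (crop 237,205) and pin (crop 307,230) both sit flat and upright on the plate, and the gripper is clear.

```bash
python3 -c "
from workcell import *
print(sign_off())"
```

```text
the job is handed in; nothing more can be done
None
```

I handed the job in after about 22 s: the pin and then the bolt each seated at the predicted height, the last picture shows both upright with heads on the plate and the gripper clear, and no verdict came back.

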